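# Find the socket that fits the sample carousel's nut

## Task

The analyser's sample carousel is held by the brass hex nut at its centre. Try the blue-handled sockets from the grey rack gently on that nut until you find the one that slides fully down over it; put any that do not fit back upright in holes of the rack. Finish while still gripping the right socket, upright and seated fully down over the nut: do not let go of it, and leave the other things on the bench alone.

Things in the scene. Friction and masses are not known exactly. Their poses are not given: they have to be found in the camera images.
- carousel: white sample carousel on a grey stand, fixed to the bench. Disc 170 mm across, top at 42 mm, with a ring of 12 capped tubes (tops at 74 mm, centred 69 mm from the axis, 15 mm thick). A 52 mm wide grey boss in the middle carries a washer 42 mm across, top at 60 mm. Origin at the centre of its underside, z up
- nut_base (a point): centre of the brass nut's underside, on the washer's top face, 60 mm above the bench, axes as the carousel's. The fitting socket, fully seated, has its mouth on the washer (at this point); one too small stops with its mouth about 13 to 16 mm above it
- nut_top (a point): centre of the nut's top face, 16 mm above its underside. The nut does not turn: hexagon 22 mm across flats, flats facing along this x axis (the carousel's) and every 60 degrees from it, the top 3 mm tapered to 18 mm across flats; a stud 10 mm across sticks out 3 mm above it
- rack: grey block 80 (x) by 250 (y) by 28 mm, fixed to the bench, origin at the centre of its underside. Three round holes, 40 mm across, 18 mm deep (floor 10 mm above the underside), with 2 mm chamfers; a socket stands in each
- rack_hole0 (a point): centre of the mouth of the hole at y = -80 mm of the rack, on its top face
- rack_hole1 (a point): the same for the middle hole
- rack_hole2 (a point): the same for the hole at y = +80 mm
- socket_a: one of three hand nut drivers, identical outside, 0.2 kg, 86 mm tall, standing mouth down in the rack. Origin at the centre of its mouth (lower face), z up its axis. Round steel socket 36 mm across and 36 mm tall, hexagonal bore 22 mm deep open below. Bores are 16, 19 and 24 mm across flats; which driver has which is not known beforehand; only the 24 mm one goes over the nut
- socket_b: one of three hand nut drivers, identical outside, 0.2 kg, 86 mm tall, standing mouth down in the rack. Origin at the centre of its mouth (lower face), z up its axis. Round steel socket 36 mm across and 36 mm tall, hexagonal bore 22 mm deep open below. Bores are 16, 19 and 24 mm across flats; which driver has which is not known beforehand; only the 24 mm one goes over the nut
- socket_c: one of three hand nut drivers, identical outside, 0.2 kg, 86 mm tall, standing mouth down in the rack. Origin at the centre of its mouth (lower face), z up its axis. Round steel socket 36 mm across and 36 mm tall, hexagonal bore 22 mm deep open below. Bores are 16, 19 and 24 mm across flats; which driver has which is not known beforehand; only the 24 mm one goes over the nut
- socket_a_grip (a point): middle of the blue adapter grip of the same driver, 66 mm above its mouth; below it is an 18 mm thick neck. The grip is a hexagon 24 mm across flats, 46 to 86 mm above the mouth, lined up with the bore: flats of both face along the driver's x axis and every 60 degrees from it
- socket_b_grip (a point): middle of the blue adapter grip of the same driver, 66 mm above its mouth; below it is an 18 mm thick neck. The grip is a hexagon 24 mm across flats, 46 to 86 mm above the mouth, lined up with the bore: flats of both face along the driver's x axis and every 60 degrees from it
- socket_c_grip (a point): middle of the blue adapter grip of the same driver, 66 mm above its mouth; below it is an 18 mm thick neck. The grip is a hexagon 24 mm across flats, 46 to 86 mm above the mouth, lined up with the bore: flats of both face along the driver's x axis and every 60 degrees from it
- tube_block: white block 80 by 150 by 30 mm with five capped sample tubes, 86 mm tall in all; origin at the centre of its underside. A bystander: leave it alone
- reagent: small white bottle with green cap, 48 mm across, 85 mm tall; origin at the centre of its underside. A bystander: leave it alone
- mouse: black computer mouse 105 by 60 by 30 mm, long along x; origin at the centre of its underside. A bystander: leave it alone
- marker: orange marker pen with black cap lying on the bench, 125 mm along x, 16 mm thick; origin under its middle. A bystander: leave it alone
There are look-alikes about, which are no part of the job. Leave any purple or turquoise look-alike of the socket_b alone.

How it is judged:
At the end, for the whole second after the job is handed in: One socket (only the 24 mm bore can) is over the nut, its mouth within 4 mm of the washer and 4 mm of the nut's axis, upright within 0.1 rad, still, and gripped by the fingers with more than 2 N; the two others stand upright (within 0.12 rad) down in holes of the rack (((z of socket_a in the frame of nut_base between -0.004 and 0.004 m and horizontal distance between socket_a and nut_base below 0.004 m and angle between socket_a's own z axis and vertical below 0.1 rad and contact force between socket_a and the fingers above 2 N and linear speed of socket_a below 0.03 m/s and z of socket_b in the frame of rack between 0.005 and 0.018 m and x of socket_b in the frame of rack between -0.012 and 0.012 m and angle between each of socket_b, socket_c's own z axis and vertical below 0.12 rad and z of socket_c in the frame of rack between 0.005 and 0.018 m and x of socket_c in the frame of rack between -0.012 and 0.012 m) or (z of socket_b in the frame of nut_base between -0.004 and 0.004 m and horizontal distance between socket_b and nut_base below 0.004 m and angle between socket_b's own z axis and vertical below 0.1 rad and contact force between socket_b and the fingers above 2 N and linear speed of socket_b below 0.03 m/s and z of socket_a in the frame of rack between 0.005 and 0.018 m and x of socket_a in the frame of rack between -0.012 and 0.012 m and angle between each of socket_a, socket_c's own z axis and vertical below 0.12 rad and z of socket_c in the frame of rack between 0.005 and 0.018 m and x of socket_c in the frame of rack between -0.012 and 0.012 m) or (z of socket_c in the frame of nut_base between -0.004 and 0.004 m and horizontal distance between socket_c and nut_base below 0.004 m and angle between socket_c's own z axis and vertical below 0.1 rad and contact force between socket_c and the fingers above 2 N and linear speed of socket_c below 0.03 m/s and z of socket_a in the frame of rack between 0.005 and 0.018 m and x of socket_a in the frame of rack between -0.012 and 0.012 m and angle between each of socket_a, socket_b's own z axis and vertical below 0.12 rad and z of socket_b in the frame of rack between 0.005 and 0.018 m and x of socket_b in the frame of rack between -0.012 and 0.012 m))); the arm keeps its last pose, push and grip.
It fails at once if a socket is rammed against the carousel (over 60 N) (contact force between any of socket_a, socket_b, socket_c and carousel above 60 N).
It fails at once if a bystander is moved more than 30 mm (distance of any of tube_block, reagent, mouse, marker from where it was at the start of the episode above 0.03 m).
It also fails if it takes over 72 s, if anything falls off the work surface, if the arm or the gripper's body presses on something with over 40 N, if the wrist force passes 120 N, or if a joint passes its speed limit or range.

## Robot

A 6-joint arm with a two-finger parallel gripper is mounted at the origin on the work surface. World frame = base frame: x ahead of the robot, y to its left, z up, the work surface at z = 0. Lengths are in m, angles in rad, forces in N, time in s.
With the tool pointing down it reaches from about 0.25 to 0.725 m from the base axis. Payload 4 kg.
Tool frame: the origin (TCP) lies midway between the tips of the shut fingers; the grasp point (between the pads) lies 19 mm behind it; z points along the fingers, y is the line along which they close (so a half turn about z gives the same grasp; the last joint's range is limited). The gripper opens to 85 mm and grips with 20 to 120 N. Pads are 22 mm wide; open, the fingers measure 114 mm over their backs; the gripper's body (76 mm by 85 mm) begins 54 mm behind the grasp point. The pads swing forward as they close: fully open they stand 13 mm farther back than shut.
Start: joints at [-1.235, 0.241, 0.005, 1.335, 0, 1.571], TCP at [0.165, -0.472, 0.231] pointing down, gripper open.
Joint ranges: [-2.72, 2.72], [-1.05, 1.87], [-1.09, 1.28], [-1.99, 2.15], [-1.42, 1.44], [-3.14, 3.14]. Speed limits (rad/s): [2.79, 2.79, 3.14, 3.14, 3.14, 3.14].

## Interface

Orientations are given as a unit quaternion [x, y, z, w].
In Python, from workcell import bot, camera, job_done gives the robot as it stands.
- The arm moves only by the tool carry_out, never from a script. Its argument "plan" is a list of rows, each an object of numbers: "dx", "dy", "dz": the shift along the tool's x, y, z in mm; "twist": the turn about the tool's z in degrees; "fingers": the closure, from -1 (fully open) to 1 (shut). In form: [{"dx": .., "dy": .., "dz": .., "twist": .., "fingers": ..}, ...]. A call has exactly 5 rows; each row is the pose to reach, as a shift and turn from the pose commanded when the call began, along the tool's axes at that moment; what a row does not reach only later rows make up. A row lasts 1/12 s, in which the tool goes at most 41.7 mm and 7.16 degrees, less where a joint would pass 70% of its speed; a pose out of reach is approached as far as the arm can. A call with a gripper value outside its range is refused whole. The fingers move at their own pace and stop on an object; the grip force is fixed at half the most. Time passes only in rows, so rows that repeat a pose let the fingers close, or fill a call up. It gives the time, the measured TCP pose, the force, the opening and the grip force at its end, in the units of the state.
- bot.get_obs(): the state, without advancing time (a new reading comes with each control period).
- camera(name): name is "side" or "top" or "wrist"; returns a dict with "image" (400x640x3 uint8, red, green, blue), "intrinsics" (3x3 intrinsics, pixels), "eye" and "attitude" of the camera in the world. Camera axes: x right, y down, z forward; pixel columns grow to the right and rows downward; lengths in m; the calibration is good to about 2 mm. A picture is of the moment at which its call begins. There is no depth.
- job_done(): hands the job in; it is judged then, once.
The state is a dict: "clock": time; "joint_pos": joint angles; "joint_vel": joint speeds; "tau": joint torques, N m; "eef_pos": TCP position; "tool_rot": TCP orientation; "ft_force": force on the tool from outside, world axes, zero at the start; "ft_torque": the same for the moment, N m; "grip_width": finger opening in m; "grasp_force": force on a finger pad.
Only numpy, scipy, OpenCV 4.12 (cv2) and the standard library are available. Lean on these libraries where they do the work, as an engineer would, in place of code of your own. Each camera call takes 0.05 s, during which the arm holds its last target. There are 200 camera calls.

## Working session

There is one attempt and no reset: what is moved stays moved. The work goes in short steps, Python scripts to look and compute and a tool call to move; the robot and the scene stay as the last step left them, time stands still between calls to the robot, and variables do not carry over. Pictures are saved under pics/ and viewed, at most 10 in all, crops included, and the job is handed in when it is done.

Besides the shell and the picture viewer there is one more tool, called after ">>>" by a JSON object that holds its "fn" and its "kwargs", one argument or row to a line. carry_out: Moves the arm, as the interface text tells. Its arguments: {"type":"object","properties":{"plan":{"type":"array","items":{"type":"object","properties":{"dx":{"type":"number"},"dy":{"type":"number"},"dz":{"type":"number"},"twist":{"type":"number"},"fingers":{"type":"number"}}}}},"required":["plan"]}

```bash
mkdir -p pics; cat > h.py <<'E'
import numpy as np, cv2
from scipy.spatial.transform import Rotation as R
from workcell import bot, camera, job_done
def cam(n):
    c=camera(n); c['K']=np.array(c['intrinsics']); a=np.array(c['attitude'])
    c['R']=R.from_quat(a).as_matrix() if a.size==4 else a.reshape(3,3)
    c['e']=np.array(c['eye']); return c
def save(c,f): cv2.imwrite(f,c['image'][:,:,::-1])
def ray(c,p): 
    d=c['R']@np.linalg.inv(c['K'])@np.array([p[0],p[1],1.]); return d/np.linalg.norm(d)
def onz(c,p,z): d=ray(c,p); return c['e']+d*(z-c['e'][2])/d[2]
def proj(c,X): q=c['K']@c['R'].T@(np.array(X)-c['e']); return q[:2]/q[2]
def tri(cs,ps):
    A=0;b=0
    for c,p in zip(cs,ps):
        d=ray(c,p);M=np.eye(3)-np.outer(d,d);A=A+M;b=b+M@c['e']
    return np.linalg.solve(A,b)
E
python3 - <<'E'
from h import *
cs=[cam(n) for n in('side','top')]
for c,n in zip(cs,('side','top')): save(c,f'pics/{n}0.png'); print(n,c['e'],c['R'].round(3).tolist(),c['K'].tolist())
print(bot.get_obs())
E
```

```text
side [ 0.42789732 -0.58063663  0.78955547] [[0.952, -0.228, 0.203], [-0.306, -0.702, 0.644], [-0.004, -0.675, -0.738]] [[372.64343615690484, 0.0, 315.4854333240729], [0.0, 372.64343615690484, 193.38137084612134], [0.0, 0.0, 1.0]]
top [0.49383161 0.06319032 1.11080525] [[0.003, -0.994, 0.111], [-1.0, -0.001, 0.013], [-0.013, -0.111, -0.994]] [[386.11511744854056, 0.0, 317.46989692159707], [0.0, 386.11511744854056, 199.16638425517533], [0.0, 0.0, 1.0]]
{'clock': 0.1, 'joint_pos': array([-1.23499795e+00,  2.41335951e-01,  3.85821491e-03,  1.33520398e+00,
        1.63283046e-05,  1.57080806e+00]), 'joint_vel': array([-1.90803774e-03, -2.19088779e-03,  1.25045244e-03, -1.11984716e-03,
        9.23886467e-05,  1.72923678e-03]), 'tau': array([ 1.16279111e-04, -3.73136902e+01,  2.53010559e+01,  1.09203966e-02,
       -7.49506398e-06,  3.43081147e-06]), 'eef_pos': array([ 0.16457914, -0.47153615,  0.23050254]), 'tool_rot': array([ 9.85938556e-01,  1.67105580e-01, -1.49491047e-04, -9.30801126e-04]), 'ft_force': array([-0.20342742,  0.32974851, -0.24314847]), 'ft_torque': array([0.01615825, 0.03274764, 0.04618536]), 'grasp_force': 0.0, 'grip_width': 0.08516663960423497}
```

View pics/side0.png

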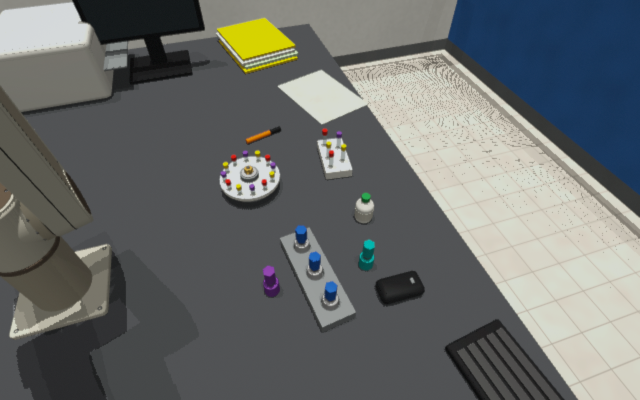

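View pics/top0.png

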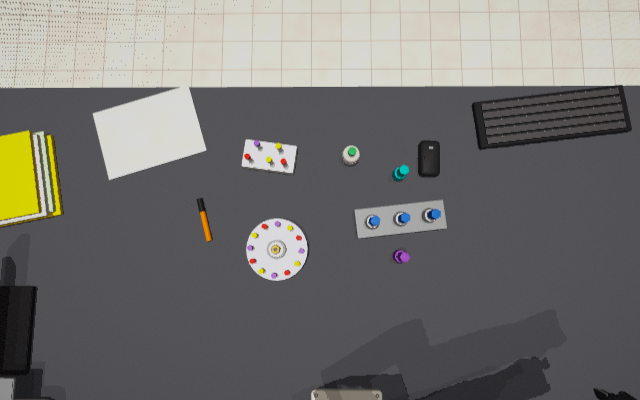

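Candidates, side / top pixels: the blue sockets in the rack are at (301,236)/(374,221), (315,261)/(403,217) and (331,291)/(433,214). The look-alikes are purple at (271,281)/(401,256) and turquoise at (368,253)/(402,172). I choose the three blue ones. The nut is at (249,172)/(277,249).

```bash
python3 - <<'E'
from h import *
S,T=cam('side'),cam('top')
def blobs(c,lo,hi,amin,box=None):
    h=cv2.cvtColor(c['image'],cv2.COLOR_RGB2HSV); m=cv2.inRange(h,lo,hi)
    if box: k=np.zeros_like(m);k[box[1]:box[3],box[0]:box[2]]=255;m&=k
    n,l,s,ce=cv2.connectedComponentsWithStats(m); return [(ce[i],s[i]) for i in range(1,n) if s[i][4]>amin]
B=(105,120,60);H=(125,255,255)
b1=sorted(blobs(S,B,H,40,(260,200,360,320)),key=lambda t:t[0][0]); b2=sorted(blobs(T,B,H,30,(340,190,460,240)),key=lambda t:t[0][0])
for (p,s),(q,t) in zip(b1,b2): print('sock',p.round(1),q.round(1),s[4],t[4],tri([S,T],[p,q]).round(4))
# nut by brass colour
for c,bx in((S,(235,160,265,185)),(T,(262,235,292,262))):
    c['n']=blobs(c,(12,90,60),(30,255,255),4,bx); print('nut',[(p.round(1),s[4]) for p,s in c['n']])
print(tri([S,T],[max(c['n'],key=lambda t:t[1][4])[0] for c in(S,T)]).round(4))
# rack outline in top view
g=cv2.cvtColor(T['image'],cv2.COLOR_RGB2HSV); m=cv2.inRange(g,(0,0,95),(180,60,200)); k=np.zeros_like(m);k[190:245,345:455]=255
cn=max(cv2.findContours(m&k,0,2)[0],key=cv2.contourArea); r=cv2.minAreaRect(cn); bp=cv2.boxPoints(r)
P=np.array([onz(T,p,.028) for p in bp]); print('rack',P.round(3).tolist(),P.mean(0).round(4),np.linalg.norm(np.diff(P,axis=0),axis=1))
# disc
m=cv2.inRange(g,(0,0,150),(180,60,255));k[:]=0;k[210:290,235:320]=255
cn=max(cv2.findContours(m&k,0,2)[0],key=cv2.contourArea);e=cv2.fitEllipse(cv2.convexHull(cn));print('disc',e,onz(T,e[0],.042).round(4))
W=cam('wrist');print('wrist',W['e'],W['R'].round(3).tolist(),W['K'][0,0],bot.get_obs()['eef_pos'])
a=cv2.resize(S['image'][215:325,260:385],None,fx=4,fy=4,interpolation=2);cv2.imwrite('pics/crop.png',a[:,:,::-1])
E
```

```text
sock [300.6 233.4] [374.3 220.5] 171 82 [ 0.5513 -0.0741  0.0825]
sock [314.2 260.5] [404.  217.6] 174 91 [ 0.5594 -0.1533  0.0807]
sock [330.2 290.7] [434.1 213.8] 194 100 [ 0.5693 -0.2334  0.0811]
nut [(array([248.2, 169.8]), np.int32(52))]
nut [(array([275.3, 249.1]), np.int32(47))]
[0.4753 0.1898 0.0697]
rack [[0.589, -0.024, 0.028], [0.618, -0.276, 0.028], [0.534, -0.283, 0.028], [0.505, -0.033, 0.028]] [ 0.5616 -0.154   0.028 ] [0.25376832 0.08426034 0.2515659 ]
disc ((276.3467712402344, 249.0070037841797), (60.99601745605469, 62.333473205566406), 20.411142349243164) [0.4752 0.1903 0.042 ]
wrist [ 0.24471765 -0.44476962  0.37293919] [[0.33, -0.891, -0.311], [-0.944, -0.312, -0.107], [-0.001, 0.329, -0.944]] 344.32159055054564 [ 0.16465123 -0.4718118   0.23088608]
```

View pics/crop.png

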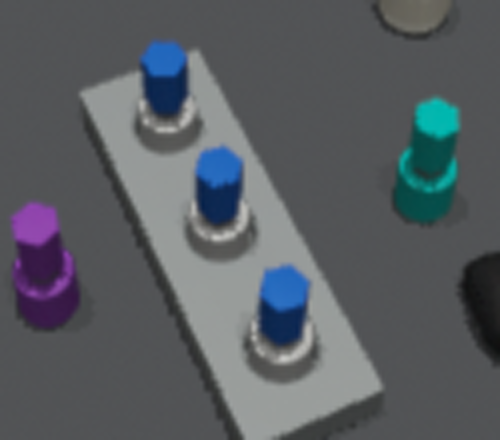

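The crop shows the three blue grips standing in the rack, top faces near (165,55), (220,160) and (285,280). The purple (35,225) and turquoise (437,115) look-alikes stand outside it. Measured grip heights are about 81 mm on the visible side against a nominal 76, the 80 mm spacing matches, and reach is fine. Next I move the wrist camera over the rack.

>>> {"fn": "carry_out", "kwargs": {
  "plan": [
    {"dx": 37, "dy": -15, "dz": 0, "twist": 0, "fingers": -1},
    {"dx": 74, "dy": -30, "dz": 0, "twist": 0, "fingers": -1},
    {"dx": 111, "dy": -45, "dz": 0, "twist": 0, "fingers": -1},
    {"dx": 148, "dy": -60, "dz": 0, "twist": 0, "fingers": -1},
    {"dx": 185, "dy": -75, "dz": 0, "twist": 0, "fingers": -1}
  ]
}}

```text
clock: 0.67
eef_pos: [0.3156, -0.339, 0.2313]
tool_rot: [0.986, 0.167, 0.0, 0.0]
ft_force: [0.8, -1.7, 0.5]
grip_width: 0.0852
grasp_force: 0.0
```

>>> {"fn": "carry_out", "kwargs": {
  "plan": [
    {"dx": 37, "dy": -15, "dz": 0, "twist": 0, "fingers": -1},
    {"dx": 74, "dy": -30, "dz": 0, "twist": 0, "fingers": -1},
    {"dx": 111, "dy": -45, "dz": 0, "twist": 0, "fingers": -1},
    {"dx": 148, "dy": -60, "dz": 0, "twist": 0, "fingers": -1},
    {"dx": 185, "dy": -75, "dz": 0, "twist": 0, "fingers": -1}
  ]
}}

```text
clock: 1.08
eef_pos: [0.4658, -0.2069, 0.2313]
tool_rot: [0.986, 0.167, 0.0, 0.0]
ft_force: [0.8, -0.4, -0.0]
grip_width: 0.0857
grasp_force: 0.0
```

>>> {"fn": "carry_out", "kwargs": {
  "plan": [
    {"dx": 35, "dy": -15, "dz": 0, "twist": 4, "fingers": -1},
    {"dx": 70, "dy": -30, "dz": 0, "twist": 8, "fingers": -1},
    {"dx": 100, "dy": -42, "dz": 0, "twist": 12.6, "fingers": -1},
    {"dx": 111, "dy": -44, "dz": 0, "twist": 12.6, "fingers": -1},
    {"dx": 111, "dy": -44, "dz": 0, "twist": 12.6, "fingers": -1}
  ]
}}

```text
clock: 1.5
eef_pos: [0.5569, -0.1283, 0.2304]
tool_rot: [0.998, 0.06, -0.0, -0.0]
ft_force: [0.4, -0.7, 0.1]
grip_width: 0.0852
grasp_force: 0.0
```

```bash
python3 - <<'E'
from h import *
W=cam('wrist');save(W,'pics/w1.png');np.save('w1.npy',W,allow_pickle=True);o=bot.get_obs();print(o['clock'],o['eef_pos'],o['tool_rot'],W['e'])
E
```

```text
1.55 [ 0.55540606 -0.129618    0.23055091] [ 9.98231244e-01  5.94468873e-02 -6.70163817e-04  4.41055432e-05] [ 0.64102503 -0.11897707  0.3726106 ]
```

View pics/w1.png

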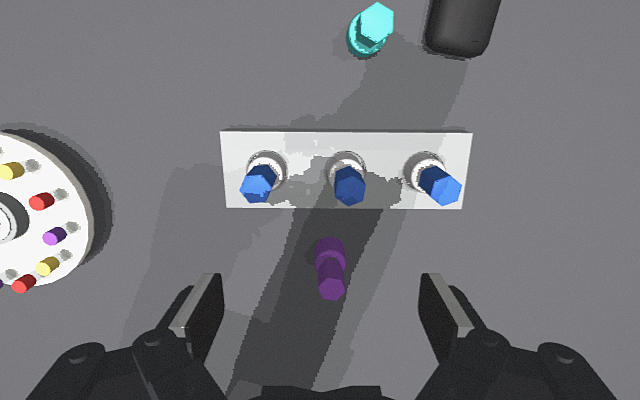

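The wrist view shows blue grips in the rack at (258,184), (348,186) and (440,186), with parts in arm shadow. Purple is at (330,270), turquoise at (372,30), and the carousel is on the left. Next: top-face hexagons, for centre and yaw.

```bash
cat >> h.py <<'E'
def tops(c,box,zt,lo=(105,120,30),hi=(125,255,255)):
    """blue blobs -> top-face hexes: split by brightness, keep the cluster nearest image bottom"""
    x0,y0,x1,y1=box; im=c['image'][y0:y1,x0:x1]; h=cv2.cvtColor(im,cv2.COLOR_RGB2HSV); m=cv2.inRange(h,lo,hi)
    n,l,s,ce=cv2.connectedComponentsWithStats(m); out=[]
    for i in range(1,n):
        if s[i][4]<200: continue
        ys,xs=np.where(l==i); v=h[ys,xs,2].astype(np.float32)
        t,_=cv2.threshold(v.astype(np.uint8).reshape(-1,1),0,255,cv2.THRESH_OTSU)
        mm=np.zeros_like(m); mm[ys[v>t],xs[v>t]]=255; mm=cv2.morphologyEx(mm,cv2.MORPH_OPEN,np.ones((3,3)))
        cn=max(cv2.findContours(mm,0,1)[0],key=cv2.contourArea); cn=cv2.convexHull(cn)[:,0]+[x0,y0]
        P=np.array([onz(c,p,zt) for p in cn])[:,:2].astype(np.float32); M=cv2.moments(P); C=np.array([M['m10'],M['m01']])/M['m00']
        # densify hull, 6th harmonic of radius: corners at phase
        D=np.concatenate([np.linspace(a,b,40,endpoint=False) for a,b in zip(P,np.roll(P,-1,0))])-C
        th=np.arctan2(D[:,1],D[:,0]);r=np.hypot(*D.T);w=np.abs(np.gradient(np.unwrap(th)));f=(w*r*np.exp(6j*th)).sum()
        corner=np.degrees(np.angle(f))/6
        out.append((C,(corner+30)%60,abs(f)/(w*r).sum(),M['m00']*1e6,cn.mean(0),v.std(),t))
    return out
E
python3 - <<'E'
from h import *
W=np.load('w1.npy',allow_pickle=True).item()
for o in sorted(tops(W,(230,140,480,215),.096),key=lambda o:o[4][0]): print(o[0].round(4),'flat yaw mod60 %.1f mod %.3f area %.0f'%o[1:4],o[4].round(0),o[5:])
c=np.concatenate([W['image'][150:212,a:a+64] for a in(228,318,410)],1)
cv2.imwrite('pics/w1c.png',cv2.resize(c,None,fx=4,fy=4,interpolation=0)[:,:,::-1])
E
```

```text
[ 0.5551 -0.074 ] flat yaw mod60 17.0 mod 0.008 area 355 [256. 186.] (np.float32(61.92807), 183.0)
[ 0.562  -0.1537] flat yaw mod60 26.4 mod 0.019 area 391 [350. 189.] (np.float32(19.586924), 125.0)
[ 0.5702 -0.233 ] flat yaw mod60 29.4 mod 0.020 area 469 [445. 189.] (np.float32(68.49318), 170.0)
```

View pics/w1c.png

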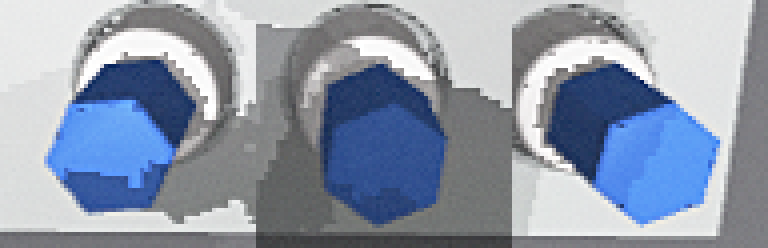

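The enlarged crop shows all six corners of each top hexagon, with the left one split by a shadow. I read the corners off it.

```bash
cat >> h.py <<'E'
def hexfit(P):
    P=np.array(P)[:,:2];C=P.mean(0);D=P-C;th=np.arctan2(D[:,1],D[:,0]);f=np.exp(6j*th).mean()
    return C,(np.degrees(np.angle(f))/6+30)%60,abs(f),np.hypot(*D.T).mean()*2*.866
E
python3 - <<'E'
from h import *
W=np.load('w1.npy',allow_pickle=True).item()
K=[[(75,103),(143,97),(177,150),(152,210),(88,212),(46,160)],[(386,103),(446,140),(443,200),(377,226),(325,190),(329,133)],[(668,104),(719,142),(706,203),(641,225),(594,184),(608,122)]]
for i,k in enumerate(K):
    px=np.array(k)/4.-.5+[[228,150],[318-64,150],[410-128,150]][i]
    C,y,q,af=hexfit([onz(W,p,.096) for p in px]); print(i,px.mean(0),C.round(4),'flats %.1f q %.2f AF %.4f'%(y,q,af))
o=bot.get_obs();print(o['eef_pos'],R.from_quat(o['tool_rot']).as_matrix().round(3).tolist())
E
```

```text
0 [255.875      188.33333333] [ 0.5528 -0.0749] flats 10.0 q 0.99 AF 0.0241
1 [349.58333333 190.83333333] [ 0.5601 -0.1531] flats 33.6 q 0.96 AF 0.0239
2 [445.5        190.33333333] [ 0.5703 -0.2329] flats 29.1 q 0.97 AF 0.0237
[ 0.55540606 -0.129618    0.23055091] [[0.993, 0.119, -0.001], [0.119, -0.993, -0.0], [-0.001, 0.0, -1.0]]
```

>>> {"fn": "carry_out", "kwargs": {
  "plan": [
    {"dx": -6, "dy": -40, "dz": 0, "twist": 0, "fingers": -1},
    {"dx": -12, "dy": -80, "dz": 0, "twist": 0, "fingers": -1},
    {"dx": -18, "dy": -120, "dz": 0, "twist": 0, "fingers": -1},
    {"dx": -24, "dy": -160, "dz": 0, "twist": 0, "fingers": -1},
    {"dx": -30, "dy": -200, "dz": 0, "twist": 0, "fingers": -1}
  ]
}}

```text
clock: 1.97
eef_pos: [0.5008, 0.0614, 0.2315]
tool_rot: [0.998, 0.06, -0.0, -0.001]
ft_force: [1.0, 0.9, 0.3]
grip_width: 0.0852
grasp_force: 0.0
```

>>> {"fn": "carry_out", "kwargs": {
  "plan": [
    {"dx": -6, "dy": -40, "dz": 0, "twist": 0, "fingers": -1},
    {"dx": -12, "dy": -80, "dz": 0, "twist": 0, "fingers": -1},
    {"dx": -15, "dy": -100, "dz": 0, "twist": 0, "fingers": -1},
    {"dx": -15, "dy": -100, "dz": 0, "twist": 0, "fingers": -1},
    {"dx": -15, "dy": -100, "dz": 0, "twist": 0, "fingers": -1}
  ]
}}

```text
clock: 2.38
eef_pos: [0.4866, 0.0964, 0.2317]
tool_rot: [0.996, 0.088, -0.002, -0.017]
ft_force: [-1.0, -0.8, -0.5]
grip_width: 0.0855
grasp_force: 0.0
```

```bash
python3 - <<'E'
from h import *
W=cam('wrist');np.save('w2.npy',W,allow_pickle=True);o=bot.get_obs();print(o['clock'],o['eef_pos'],W['e'])
p=proj(W,(.4753,.19,.076));print(p);x,y=p.astype(int);c=W['image'][max(0,y-35):y+35,x-45:x+45];print(max(0,y-35),x-45)
cv2.imwrite('pics/w2c.png',cv2.resize(c,None,fx=8,fy=8,interpolation=0)[:,:,::-1])
E
```

```text
2.4333 [0.486752   0.09644101 0.23163615] [0.57102198 0.10550594 0.37375106]
[221.51401839 177.62263119]
142 176
```

View pics/w2c.png

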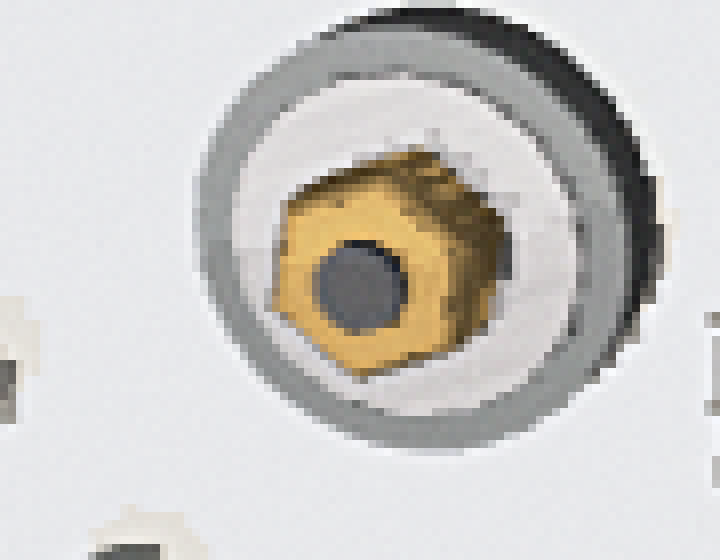

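The crop shows the brass nut, its top face centred near crop (362,287) around the dark stud, on the white washer. The move fell short of its target, so I check the joints.

```bash
python3 - <<'E'
from h import *
o=bot.get_obs();print(o['joint_pos'].round(3),o['eef_pos'],o['ft_force'],R.from_quat(o['tool_rot']).as_matrix().round(3).tolist(), o['tau'].round(1))
c=cam('side');cv2.imwrite('pics/s1.png',c['image'][:,:,::-1])
E
```

```text
[ 0.174  0.233 -0.004  1.334  0.035  3.14 ] [0.486752   0.09644101 0.23163615] [0.61168038 0.46416691 0.40511587] [[0.985, 0.174, -0.007], [0.175, -0.984, 0.034], [-0.001, -0.035, -0.999]] [  0.2 -37.   25.2   0.    0.1  -0. ]
```

View pics/s1.png

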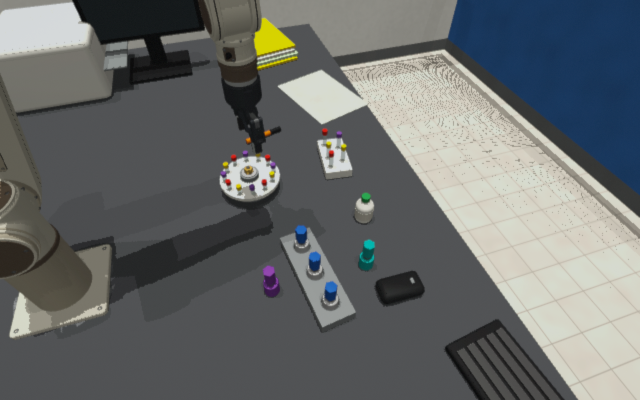

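```bash
python3 - <<'E'
from h import *
W=np.load('w2.npy',allow_pickle=True).item()
f=lambda p:np.array(p)/8.-.5+[176,142]
k=[((288,205),.073),((275,305),.073),((362,378),.073),((490,325),.060),((505,225),.060),((425,150),.060)]
P=np.array([onz(W,f(p),z) for p,z in k]);print(P.round(4).tolist());print(hexfit(P))
for a,b in((0,1),(1,2),(3,4),(4,5)):
    d=P[b]-P[a];print('edge normal mod60 %.1f len %.4f'%((np.degrees(np.arctan2(d[1],d[0]))+90)%60,np.hypot(*d[:2])))
print('stud',onz(W,f((362,287)),.079))
# washer ellipse centre at z .06 and boss
print('washer',onz(W,f(((235+580)/2,(75+415)/2)),.06))
T=cam('top');S=cam('side')
# caps around ring: saturated colour blobs, top view
h=cv2.cvtColor(T['image'],cv2.COLOR_RGB2HSV);m=cv2.inRange(h,(0,90,60),(180,255,255))
n,l,s,ce=cv2.connectedComponentsWithStats(m);A=[]
for i in range(1,n):
    X=onz(T,ce[i],.070)
    r=np.hypot(*(X[:2]-[.475,.19]))
    if .055<r<.08: A.append(X[:2])
A=np.array(A);E=cv2.fitEllipse(A.astype(np.float32)*1000);C=np.array(E[0])/1000;D=A-C;th=np.arctan2(D[:,1],D[:,0])
print(len(A),E,C,'ring phase mod30',np.degrees(np.angle(np.exp(12j*th).mean()))/12,abs(np.exp(12j*th).mean()))
E
```

```text
[[0.4824, 0.2006, 0.073], [0.4705, 0.2013, 0.073], [0.4636, 0.1907, 0.073], [0.4684, 0.1798, 0.06], [0.4809, 0.1792, 0.06], [0.4881, 0.1893, 0.06]]
(array([0.47566904, 0.19013233]), np.float64(26.03606429619786), np.float64(0.9954944473505679), np.float64(0.02140723891108353))
edge normal mod60 26.9 len 0.0120
edge normal mod60 27.0 len 0.0126
edge normal mod60 27.3 len 0.0125
edge normal mod60 24.5 len 0.0124
stud [0.47636616 0.18984454 0.079     ]
washer [0.47638546 0.19034933 0.06      ]Traceback (most recent call last):
  File "<stdin>", line 19, in <module>
cv2.error: OpenCV(4.12.0) /io/opencv/modules/imgproc/src/shapedescr.cpp:361: error: (-201:Incorrect size of input array) There should be at least 5 points to fit the ellipse in function 'fitEllipseNoDirect'
```

Nut: centre (0.476, 0.190), flats 26° mod 60, size as it must be. The shortfall was joint 6 at its range end, so I turn the tool back from there.

>>> {"fn": "carry_out", "kwargs": {
  "plan": [
    {"dx": 0, "dy": 0, "dz": 0, "twist": -7, "fingers": -1},
    {"dx": 0, "dy": 0, "dz": 0, "twist": -14, "fingers": -1},
    {"dx": 0, "dy": 0, "dz": 0, "twist": -21, "fingers": -1},
    {"dx": 0, "dy": 0, "dz": 0, "twist": -28, "fingers": -1},
    {"dx": 0, "dy": 0, "dz": 0, "twist": -34, "fingers": -1}
  ]
}}

```text
clock: 3.0
eef_pos: [0.4868, 0.097, 0.2314]
tool_rot: [0.926, 0.378, 0.003, -0.017]
ft_force: [0.4, -0.3, 0.6]
grip_width: 0.0857
grasp_force: 0.0
```

```bash
cat >> h.py <<'E'
def go(x,y,z,yaw):
    o=bot.get_obs();M=R.from_quat(o['tool_rot']).as_matrix();d=M.T@(np.array([x,y,z])-o['eef_pos'])*1000
    cur=np.degrees(np.arctan2(M[1,0],M[0,0]));print('t %.2f'%o['clock'],'tcp',o['eef_pos'].round(4),'yaw %.1f'%cur,'tilt',np.round(M[:2,2],3),'j6 %.2f'%o['joint_pos'][5],'F',o['ft_force'].round(1),'w %.4f g %.1f'%(o['grip_width'],o['grasp_force']),'-> dx dy dz',d.round(1),'twist %.1f'%-((yaw-cur+180)%360-180))
E
python3 -c "
from h import *
go(.5528,-.0749,.15,40)"
```

```text
t 3.00 tcp [0.4868 0.097  0.2314] yaw 44.4 tilt [-0.007  0.034] j6 2.54 F [ 0.4 -0.3  0.6] w 0.0857 g 0.0 -> dx dy dz [-74.6 171.3  75. ] twist 4.4
```

>>> {"fn": "carry_out", "kwargs": {
  "plan": [
    {"dx": -15, "dy": 34, "dz": 10, "twist": -7, "fingers": -1},
    {"dx": -30, "dy": 68, "dz": 25, "twist": -14, "fingers": -1},
    {"dx": -45, "dy": 103, "dz": 40, "twist": -21, "fingers": -1},
    {"dx": -60, "dy": 138, "dz": 55, "twist": -28, "fingers": -1},
    {"dx": -74.6, "dy": 171.3, "dz": 70, "twist": -35, "fingers": -1}
  ]
}}

```text
clock: 3.42
eef_pos: [0.5512, -0.0733, 0.1563]
tool_rot: [0.774, 0.632, 0.008, -0.015]
ft_force: [-0.2, 0.3, 0.4]
grip_width: 0.0852
grasp_force: 0.0
```

>>> {"fn": "carry_out", "kwargs": {
  "plan": [
    {"dx": 0, "dy": 0, "dz": 0, "twist": -7, "fingers": -1},
    {"dx": 0, "dy": 0, "dz": 0, "twist": -14, "fingers": -1},
    {"dx": 0, "dy": 0, "dz": 0, "twist": -20.6, "fingers": -1},
    {"dx": 0, "dy": 0, "dz": 0, "twist": -20.6, "fingers": -1},
    {"dx": 0, "dy": 0, "dz": 0, "twist": -20.6, "fingers": -1}
  ]
}}

```text
clock: 3.83
eef_pos: [0.5505, -0.0718, 0.1566]
tool_rot: [0.653, 0.758, 0.011, -0.014]
ft_force: [0.6, -0.1, 0.6]
grip_width: 0.0857
grasp_force: 0.0
```

```bash
python3 - <<'E'
from h import *
go(.5528,-.0749,.057,100)
W=cam('wrist');np.save('w3.npy',W,allow_pickle=True)
A=np.load('w1.npy',allow_pickle=True).item()
p=proj(W,(.5528,-.0749,.096));print(p)
x,y=np.clip(p.astype(int),[60,45],[580,355]);c=W['image'][y-45:y+45,x-60:x+60];print(x-60,y-45)
cv2.imwrite('pics/w3c.png',cv2.resize(c,None,fx=6,fy=6,interpolation=0)[:,:,::-1])
E
```

```text
t 3.83 tcp [ 0.5505 -0.0718  0.1566] yaw 98.5 tilt [-0.007  0.034] j6 1.27 F [ 0.6 -0.1  0.6] w 0.0857 g 0.0 -> dx dy dz [-7.   2.  99.4] twist -1.5
[324.15718485 232.55157803]
264 187
```

View pics/w3c.png

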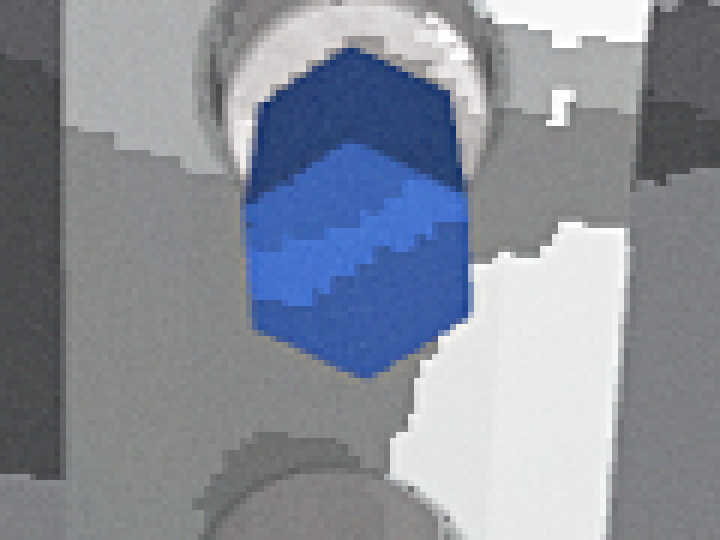

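The crop shows socket 0's top hexagon from (352,145) to (365,378), centred at (359,262), with its flats nearly square to the fingers.

```bash
python3 - <<'E'
from h import *
W=np.load('w3.npy',allow_pickle=True).item();A=np.load('w1.npy',allow_pickle=True).item()
px=np.array([(352,145),(468,205),(470,315),(365,378),(255,325),(245,203)])/6.-.5+[264,187]
print(hexfit([onz(W,p,.096) for p in px]));print('tri top',tri([A,W],[(255.9,188.3),px.mean(0)]))
E
```

```text
(array([ 0.55206578, -0.07345463]), np.float64(10.65692522384376), np.float64(0.989717468780629), np.float64(0.023205757252175097))
tri top [ 0.55216849 -0.07440877  0.09332526]
```

Triangulated top height is 93 mm, which agrees with 96. Descend and grip.

>>> {"fn": "carry_out", "kwargs": {
  "plan": [
    {"dx": -3, "dy": 1, "dz": 25, "twist": -1.9, "fingers": -1},
    {"dx": -6, "dy": 1.6, "dz": 50, "twist": -1.9, "fingers": -1},
    {"dx": -6.3, "dy": 1.6, "dz": 75, "twist": -1.9, "fingers": -1},
    {"dx": -6.3, "dy": 1.6, "dz": 92, "twist": -1.9, "fingers": -1},
    {"dx": -6.3, "dy": 1.6, "dz": 98, "twist": -1.9, "fingers": -1}
  ]
}}

```text
clock: 4.3
eef_pos: [0.5501, -0.0731, 0.0558]
tool_rot: [0.639, 0.769, 0.01, -0.016]
ft_force: [-0.5, 0.4, 0.5]
grip_width: 0.0855
grasp_force: 0.0
```

>>> {"fn": "carry_out", "kwargs": {
  "plan": [
    {"fingers": 1, "dx": 0, "dy": 0, "dz": 0, "twist": 0},
    {"fingers": 1, "dx": 0, "dy": 0, "dz": 0, "twist": 0},
    {"fingers": 1, "dx": 0, "dy": 0, "dz": 0, "twist": 0},
    {"fingers": 1, "dx": 0, "dy": 0, "dz": 0, "twist": 0},
    {"fingers": 1, "dx": 0, "dy": 0, "dz": 0, "twist": 0}
  ]
}}

```text
clock: 4.72
eef_pos: [0.5533, -0.0738, 0.0601]
tool_rot: [0.638, 0.77, 0.012, -0.013]
ft_force: [-0.5, 0.7, 2.7]
grip_width: 0.0255
grasp_force: 1.6
```

>>> {"fn": "carry_out", "kwargs": {
  "plan": [
    {"fingers": 1, "dx": 0, "dy": 0, "dz": 0, "twist": 0},
    {"fingers": 1, "dx": 0, "dy": 0, "dz": 0, "twist": 0},
    {"fingers": 1, "dx": 0, "dy": 0, "dz": 0, "twist": 0},
    {"fingers": 1, "dx": 0, "dy": 0, "dz": 0, "twist": 0},
    {"fingers": 1, "dx": 0, "dy": 0, "dz": 0, "twist": 0}
  ]
}}

```text
clock: 5.13
eef_pos: [0.5533, -0.0738, 0.0601]
tool_rot: [0.638, 0.77, 0.012, -0.013]
ft_force: [-0.1, -0.1, 5.9]
grip_width: 0.0235
grasp_force: 59.3
```

```bash
python3 -c "
from h import *
go(.476,.190,.19,116.2)"
```

```text
t 5.13 tcp [ 0.5533 -0.0738  0.0601] yaw 100.6 tilt [-0.004  0.034] j6 1.23 F [-0.1 -0.1  5.9] w 0.0235 g 59.3 -> dx dy dz [ 277.9  -27.  -120.4] twist -15.6
```

>>> {"fn": "carry_out", "kwargs": {
  "plan": [
    {"dx": 0.7, "dy": 0, "dz": -20, "twist": 0, "fingers": 1},
    {"dx": 1.7, "dy": 0, "dz": -50, "twist": 0, "fingers": 1},
    {"dx": 2.8, "dy": 0, "dz": -80, "twist": 0, "fingers": 1},
    {"dx": 3.8, "dy": 0, "dz": -110, "twist": -3, "fingers": 1},
    {"dx": 25, "dy": -2, "dz": -120, "twist": -7, "fingers": 1}
  ]
}}

```text
clock: 5.55
eef_pos: [0.5494, -0.0564, 0.1837]
tool_rot: [0.591, 0.807, 0.013, -0.009]
ft_force: [1.0, -0.3, -1.0]
grip_width: 0.0233
grasp_force: 59.7
```

>>> {"fn": "carry_out", "kwargs": {
  "plan": [
    {"dx": 30, "dy": 0, "dz": 0, "twist": -2, "fingers": 1},
    {"dx": 62, "dy": 0, "dz": 0, "twist": -4, "fingers": 1},
    {"dx": 96, "dy": 0, "dz": 0, "twist": -6, "fingers": 1},
    {"dx": 130, "dy": 0, "dz": 0, "twist": -8, "fingers": 1},
    {"dx": 160, "dy": 0, "dz": 0, "twist": -8.6, "fingers": 1}
  ]
}}

```text
clock: 5.97
eef_pos: [0.4966, 0.1003, 0.1846]
tool_rot: [0.527, 0.849, 0.012, -0.013]
ft_force: [0.0, -0.1, -2.5]
grip_width: 0.0232
grasp_force: 59.5
```

```bash
python3 -c "
from h import *
go(.476,.190,.15,116.2)"
```

```text
t 5.97 tcp [0.4966 0.1003 0.1846] yaw 116.3 tilt [-0.009  0.035] j6 1.29 F [ 0.  -0.1 -2.5] w 0.0232 g 59.5 -> dx dy dz [88.3 21.  37.9] twist 0.1
```

>>> {"fn": "carry_out", "kwargs": {
  "plan": [
    {"dx": 30, "dy": 7, "dz": 1, "twist": 0, "fingers": 1},
    {"dx": 60, "dy": 14, "dz": 5, "twist": 0, "fingers": 1},
    {"dx": 84, "dy": 20, "dz": 15, "twist": 0, "fingers": 1},
    {"dx": 88, "dy": 21, "dz": 30, "twist": 0, "fingers": 1},
    {"dx": 88.3, "dy": 21, "dz": 37.9, "twist": 0, "fingers": 1}
  ]
}}

```text
clock: 6.38
eef_pos: [0.476, 0.1899, 0.1487]
tool_rot: [0.527, 0.85, 0.012, -0.013]
ft_force: [-0.0, -1.5, -3.7]
grip_width: 0.0233
grasp_force: 59.6
```

```bash
python3 - <<'E'
from h import *
go(.476,.190,.126,116.2)
S,T=cam('side'),cam('top');W=cam('wrist')
# held socket grip & steel: show wrist+side crops
a=cv2.resize(S['image'][120:200,205:295],None,fx=4,fy=4,interpolation=2);b=W['image'][120:400,180:500]
b=cv2.resize(b,(366,320));cv2.imwrite('pics/n1.png',np.hstack([a,b])[:,:,::-1])
E
```

```text
t 6.38 tcp [0.476  0.1899 0.1487] yaw 116.5 tilt [-0.01   0.034] j6 1.47 F [-0.  -1.5 -3.7] w 0.0233 g 59.6 -> dx dy dz [-0.7 -0.1 22.7] twist 0.3
```

View pics/n1.png

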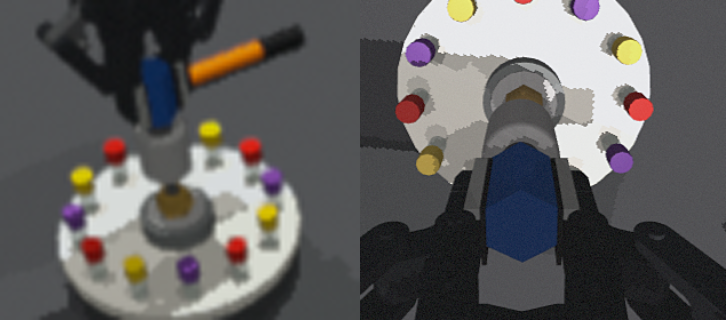

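Both views show the held socket upright over the nut, in line with it; the wrist view has the nut at (525,93), just past the socket. Go down gently.

>>> {"fn": "carry_out", "kwargs": {
  "plan": [
    {"dx": -0.2, "dy": 0, "dz": 7, "twist": 0.2, "fingers": 1},
    {"dx": -0.4, "dy": 0, "dz": 13, "twist": 0.2, "fingers": 1},
    {"dx": -0.5, "dy": 0, "dz": 17, "twist": 0.2, "fingers": 1},
    {"dx": -0.6, "dy": 0, "dz": 19, "twist": 0.2, "fingers": 1},
    {"dx": -0.6, "dy": 0, "dz": 20, "twist": 0.2, "fingers": 1}
  ]
}}

```text
clock: 6.95
eef_pos: [0.4776, 0.1881, 0.13]
tool_rot: [0.53, 0.848, 0.013, -0.012]
ft_force: [0.3, 0.0, -2.1]
grip_width: 0.0229
grasp_force: 59.6
```

>>> {"fn": "carry_out", "kwargs": {
  "plan": [
    {"dx": 0, "dy": 0, "dz": 1, "twist": 0, "fingers": 1},
    {"dx": 0, "dy": 0, "dz": 1.5, "twist": 0, "fingers": 1},
    {"dx": 0, "dy": 0, "dz": 2, "twist": 0, "fingers": 1},
    {"dx": 0, "dy": 0, "dz": 2.5, "twist": 0, "fingers": 1},
    {"dx": 0, "dy": 0, "dz": 3, "twist": 0, "fingers": 1}
  ]
}}

```text
clock: 7.37
eef_pos: [0.4778, 0.1889, 0.1276]
tool_rot: [0.529, 0.848, 0.013, -0.012]
ft_force: [-0.5, -0.3, -2.0]
grip_width: 0.0232
grasp_force: 59.6
```

>>> {"fn": "carry_out", "kwargs": {
  "plan": [
    {"dx": 0, "dy": 0, "dz": 0.5, "twist": 0, "fingers": 1},
    {"dx": 0, "dy": 0, "dz": 1, "twist": 0, "fingers": 1},
    {"dx": 0, "dy": 0, "dz": 1.5, "twist": 0, "fingers": 1},
    {"dx": 0, "dy": 0, "dz": 2, "twist": 0, "fingers": 1},
    {"dx": 0, "dy": 0, "dz": 2.5, "twist": 0, "fingers": 1}
  ]
}}

```text
clock: 7.78
eef_pos: [0.4778, 0.1889, 0.126]
tool_rot: [0.529, 0.848, 0.013, -0.012]
ft_force: [-2.3, -1.4, 9.4]
grip_width: 0.023
grasp_force: 60.9
```

```bash
python3 -c "
from h import *
go(.476,.190,.110,116.2)
cam('side');go(.476,.190,.110,116.2)"
```

```text
t 7.78 tcp [0.4778 0.1889 0.126 ] yaw 116.1 tilt [-0.006  0.035] j6 1.47 F [-2.3 -1.4  9.4] w 0.0230 g 60.9 -> dx dy dz [ 1.3 -1.3 16. ] twist -0.1
t 7.83 tcp [0.4778 0.1889 0.126 ] yaw 116.1 tilt [-0.006  0.035] j6 1.47 F [-2.  -1.   4.8] w 0.0230 g 60.8 -> dx dy dz [ 1.3 -1.3 16. ] twist -0.1
```

Contact at TCP z 0.126, mouth about 76 mm. The settled pose is about 2 mm off centre, so I lift a little, centre it and try again to tell misfit from misalignment.

>>> {"fn": "carry_out", "kwargs": {
  "plan": [
    {"dx": 0, "dy": 0, "dz": -3, "twist": 0, "fingers": 1},
    {"dx": 1.8, "dy": -0.5, "dz": -3, "twist": 0, "fingers": 1},
    {"dx": 1.8, "dy": -0.5, "dz": -2, "twist": 0, "fingers": 1},
    {"dx": 1.8, "dy": -0.5, "dz": -1, "twist": 0, "fingers": 1},
    {"dx": 1.8, "dy": -0.5, "dz": 0, "twist": 0, "fingers": 1}
  ]
}}

```text
clock: 8.25
eef_pos: [0.4765, 0.1904, 0.1259]
tool_rot: [0.529, 0.848, 0.013, -0.012]
ft_force: [-4.5, -1.1, 12.2]
grip_width: 0.0233
grasp_force: 61.4
```

>>> {"fn": "carry_out", "kwargs": {
  "plan": [
    {"dx": 0, "dy": 0, "dz": 0.4, "twist": 0, "fingers": 1},
    {"dx": 0, "dy": 0, "dz": 0.8, "twist": 0, "fingers": 1},
    {"dx": 0, "dy": 0, "dz": 1.2, "twist": 0, "fingers": 1},
    {"dx": 0, "dy": 0, "dz": 1.6, "twist": 0, "fingers": 1},
    {"dx": 0, "dy": 0, "dz": 2, "twist": 0, "fingers": 1}
  ]
}}

```text
clock: 8.67
eef_pos: [0.4766, 0.1904, 0.1258]
tool_rot: [0.529, 0.848, 0.014, -0.012]
ft_force: [-6.6, -2.6, 20.1]
grip_width: 0.0232
grasp_force: 62.4
```

```bash
python3 -c "
from h import *
go(.476,.190,.110,116.2)"
```

```text
t 8.67 tcp [0.4766 0.1904 0.1258] yaw 116.1 tilt [-0.005  0.036] j6 1.48 F [-6.6 -2.6 20.1] w 0.0232 g 62.4 -> dx dy dz [-0.7 -0.9 15.8] twist -0.1
```

>>> {"fn": "carry_out", "kwargs": {
  "plan": [
    {"dx": 0, "dy": -0.5, "dz": -3, "twist": 0, "fingers": 1},
    {"dx": 0, "dy": -1.8, "dz": -3, "twist": 0, "fingers": 1},
    {"dx": 0, "dy": -1.8, "dz": -2, "twist": 0, "fingers": 1},
    {"dx": 0, "dy": -1.8, "dz": -1, "twist": 0, "fingers": 1},
    {"dx": 0, "dy": -1.8, "dz": 0, "twist": 0, "fingers": 1}
  ]
}}

```text
clock: 9.08
eef_pos: [0.4751, 0.1895, 0.1257]
tool_rot: [0.529, 0.848, 0.014, -0.012]
ft_force: [-7.1, -4.6, 26.0]
grip_width: 0.0232
grasp_force: 63.2
```

>>> {"fn": "carry_out", "kwargs": {
  "plan": [
    {"dx": 0, "dy": 0, "dz": 0, "twist": 0, "fingers": 1},
    {"dx": -1.5, "dy": 0, "dz": 0, "twist": 0, "fingers": 1},
    {"dx": -1.5, "dy": 0, "dz": 0, "twist": 0, "fingers": 1},
    {"dx": -1.5, "dy": 0, "dz": 0, "twist": 0, "fingers": 1},
    {"dx": -1.5, "dy": 0, "dz": 0, "twist": 0, "fingers": 1}
  ]
}}

```text
clock: 9.5
eef_pos: [0.4753, 0.1892, 0.1258]
tool_rot: [0.529, 0.848, 0.014, -0.013]
ft_force: [-7.1, -0.8, 20.0]
grip_width: 0.023
grasp_force: 62.5
```

```bash
python3 -c "
from h import *
go(.5533,-.0738,.150,100.6)"
```

```text
t 9.50 tcp [0.4753 0.1892 0.1258] yaw 116.1 tilt [-0.006  0.038] j6 1.47 F [-7.1 -0.8 20. ] w 0.0230 g 62.5 -> dx dy dz [-269.4  -45.2  -34.6] twist 15.5
```

It stops at the same height at four spots, so socket 0 does not fit. Return it to its hole.

>>> {"fn": "carry_out", "kwargs": {
  "plan": [
    {"dx": 0, "dy": 0, "dz": -15, "twist": 0, "fingers": 1},
    {"dx": 0, "dy": 0, "dz": -30, "twist": 0, "fingers": 1},
    {"dx": -25, "dy": -4, "dz": -40, "twist": 3, "fingers": 1},
    {"dx": -55, "dy": -9, "dz": -42, "twist": 6, "fingers": 1},
    {"dx": -90, "dy": -15, "dz": -44, "twist": 9, "fingers": 1}
  ]
}}

```text
clock: 9.92
eef_pos: [0.5021, 0.0995, 0.1637]
tool_rot: [0.594, 0.804, 0.012, -0.013]
ft_force: [0.1, 0.4, -2.6]
grip_width: 0.0229
grasp_force: 59.6
```

```bash
python3 -c "
from h import *
go(.5533,-.0738,.150,100.6)"
```

```text
t 9.92 tcp [0.5021 0.0995 0.1637] yaw 107.1 tilt [-0.007  0.035] j6 1.45 F [ 0.1  0.4 -2.6] w 0.0229 g 59.6 -> dx dy dz [-181.1   -2.1    7.3] twist 6.5
```

>>> {"fn": "carry_out", "kwargs": {
  "plan": [
    {"dx": -38, "dy": 0, "dz": 0, "twist": 2, "fingers": 1},
    {"dx": -76, "dy": -1, "dz": 0, "twist": 4, "fingers": 1},
    {"dx": -114, "dy": -1.5, "dz": 2, "twist": 6.5, "fingers": 1},
    {"dx": -150, "dy": -2, "dz": 4, "twist": 6.5, "fingers": 1},
    {"dx": -178, "dy": -2, "dz": 6, "twist": 6.5, "fingers": 1}
  ]
}}

```text
clock: 10.33
eef_pos: [0.5521, -0.074, 0.1501]
tool_rot: [0.64, 0.768, 0.01, -0.014]
ft_force: [-0.2, 0.7, -1.5]
grip_width: 0.0233
grasp_force: 59.5
```

>>> {"fn": "carry_out", "kwargs": {
  "plan": [
    {"dx": -2, "dy": 0, "dz": 10, "twist": 0, "fingers": 1},
    {"dx": -2.5, "dy": 0, "dz": 20, "twist": 0, "fingers": 1},
    {"dx": -3, "dy": 0, "dz": 30, "twist": 0, "fingers": 1},
    {"dx": -3.5, "dy": 0, "dz": 40, "twist": 0, "fingers": 1},
    {"dx": -4.5, "dy": 0, "dz": 45, "twist": 0, "fingers": 1}
  ]
}}

```text
clock: 10.75
eef_pos: [0.5509, -0.0725, 0.1039]
tool_rot: [0.638, 0.77, 0.01, -0.016]
ft_force: [0.3, -0.5, -2.7]
grip_width: 0.0232
grasp_force: 59.5
```

```bash
python3 -c "
from h import *
cam('side')
go(.5533,-.0738,.0605,100.6)"
```

```text
t 10.80 tcp [ 0.5508 -0.0727  0.1036] yaw 100.7 tilt [-0.012  0.035] j6 1.24 F [-0.6  0.1 -3.5] w 0.0229 g 59.5 -> dx dy dz [-3.1  2.5 43. ] twist 0.1
```

>>> {"fn": "carry_out", "kwargs": {
  "plan": [
    {"dx": -0.5, "dy": 0.5, "dz": 8, "twist": 0, "fingers": 1},
    {"dx": -0.5, "dy": 0.5, "dz": 16, "twist": 0, "fingers": 1},
    {"dx": -0.7, "dy": 0.5, "dz": 20, "twist": 0, "fingers": 1},
    {"dx": -0.7, "dy": 0.5, "dz": 20, "twist": 0, "fingers": 1},
    {"dx": -0.7, "dy": 0.5, "dz": 20, "twist": 0, "fingers": 1}
  ]
}}

```text
clock: 11.22
eef_pos: [0.5529, -0.0738, 0.0861]
tool_rot: [0.639, 0.769, 0.011, -0.014]
ft_force: [1.4, 0.4, -1.6]
grip_width: 0.023
grasp_force: 59.5
```

```bash
python3 -c "
from h import *
go(.5533,-.0738,.0605,100.6)"
```

```text
t 11.22 tcp [ 0.5529 -0.0738  0.0861] yaw 100.6 tilt [-0.008  0.035] j6 1.24 F [ 1.4  0.4 -1.6] w 0.0230 g 59.5 -> dx dy dz [-1.   0.5 25.6] twist -0.0
```

Settled readings are reliable. The socket is centred over its hole, so down and release.

>>> {"fn": "carry_out", "kwargs": {
  "plan": [
    {"dx": -0.2, "dy": 0.3, "dz": 7, "twist": 0, "fingers": 1},
    {"dx": -0.4, "dy": 0.4, "dz": 14, "twist": 0, "fingers": 1},
    {"dx": -0.7, "dy": 0.4, "dz": 20, "twist": 0, "fingers": 1},
    {"dx": -1, "dy": 0.4, "dz": 24, "twist": 0, "fingers": 1},
    {"dx": -1, "dy": 0.4, "dz": 25, "twist": 0, "fingers": 1}
  ]
}}

```text
clock: 11.63
eef_pos: [0.5527, -0.074, 0.0602]
tool_rot: [0.639, 0.769, 0.011, -0.015]
ft_force: [-0.8, -0.5, -0.0]
grip_width: 0.0232
grasp_force: 59.7
```

```bash
python3 -c "
from h import *
cam('side')
go(.5533,-.0738,.0605,100.6)"
```

```text
t 11.68 tcp [ 0.5528 -0.074   0.0605] yaw 100.5 tilt [-0.009  0.035] j6 1.24 F [ 0.8 -0.5 -1.9] w 0.0232 g 59.7 -> dx dy dz [ 0.1  0.5 -0. ] twist -0.1
```

>>> {"fn": "carry_out", "kwargs": {
  "plan": [
    {"dx": 0, "dy": 0, "dz": 0, "twist": 0, "fingers": -1},
    {"dx": 0, "dy": 0, "dz": 0, "twist": 0, "fingers": -1},
    {"dx": 0, "dy": 0, "dz": 0, "twist": 0, "fingers": -1},
    {"dx": 0, "dy": 0, "dz": 0, "twist": 0, "fingers": -1},
    {"dx": 0, "dy": 0, "dz": 0, "twist": 0, "fingers": -1}
  ]
}}

```text
clock: 12.1
eef_pos: [0.5538, -0.0741, 0.0617]
tool_rot: [0.639, 0.769, 0.011, -0.013]
ft_force: [0.6, 0.1, -0.8]
grip_width: 0.0821
grasp_force: 0.0
```

>>> {"fn": "carry_out", "kwargs": {
  "plan": [
    {"dx": 0.3, "dy": 0, "dz": -10, "twist": 0, "fingers": -1},
    {"dx": 1, "dy": 0, "dz": -30, "twist": 0, "fingers": -1},
    {"dx": 2, "dy": 0, "dz": -60, "twist": 0, "fingers": -1},
    {"dx": 3, "dy": 0, "dz": -80, "twist": 0, "fingers": -1},
    {"dx": 3, "dy": 0, "dz": -80, "twist": 0, "fingers": -1}
  ]
}}

```text
clock: 12.52
eef_pos: [0.5569, -0.0743, 0.1474]
tool_rot: [0.639, 0.769, 0.014, -0.009]
ft_force: [1.7, -0.1, 0.8]
grip_width: 0.0855
grasp_force: 0.0
```

```bash
python3 - <<'E'
from h import *
S,T=cam('side'),cam('top')
go(.5606,-.1523,.135,123.6)
def bl(c,bx):
    h=cv2.cvtColor(c['image'],cv2.COLOR_RGB2HSV);m=cv2.inRange(h,(105,120,60),(125,255,255));k=np.zeros_like(m);k[bx[1]:bx[3],bx[0]:bx[2]]=255
    n,l,s,ce=cv2.connectedComponentsWithStats(m&k);return [(ce[i].round(1).tolist(),int(s[i][4])) for i in range(1,n) if s[i][4]>25]
print(bl(S,(260,200,360,320)),bl(T,(340,190,460,240)))
E
```

```text
t 12.62 tcp [ 0.5545 -0.074   0.1431] yaw 100.6 tilt [-0.004  0.034] j6 1.24 F [ 0.7  0.7 -0.3] w 0.0852 g 0.0 -> dx dy dz [-78.4  -8.3   5.4] twist -23.0
[([300.6, 233.9], 164), ([314.1, 260.5], 182), ([330.2, 290.5], 195)] [([371.4, 221.2], 31)]
```

Socket 0 stands where it was (side view (300.6,233.9) against (300.6,233.4) before). On to the middle one.

>>> {"fn": "carry_out", "kwargs": {
  "plan": [
    {"dx": -30, "dy": -3, "dz": 0, "twist": -7, "fingers": -1},
    {"dx": -60, "dy": -6, "dz": 0, "twist": -14, "fingers": -1},
    {"dx": -78.4, "dy": -8.3, "dz": 2, "twist": -21, "fingers": -1},
    {"dx": -78.4, "dy": -8.3, "dz": 5, "twist": -23, "fingers": -1},
    {"dx": -78.4, "dy": -8.3, "dz": 5, "twist": -23, "fingers": -1}
  ]
}}

```text
clock: 13.03
eef_pos: [0.5581, -0.1531, 0.1314]
tool_rot: [0.474, 0.881, 0.013, -0.013]
ft_force: [0.7, 0.9, -0.6]
grip_width: 0.0857
grasp_force: 0.0
```

```bash
python3 - <<'E'
from h import *
W=cam('wrist');np.save('w4.npy',W,allow_pickle=True)
A=np.load('w1.npy',allow_pickle=True).item()
h=cv2.cvtColor(W['image'],cv2.COLOR_RGB2HSV);m=cv2.inRange(h,(105,120,30),(125,255,255))
p=proj(W,(.5606,-.1523,.096));n,l,s,ce=cv2.connectedComponentsWithStats(m);print(p)
for i in range(1,n):
    if s[i][4]>300: print(ce[i].round(1),s[i])
i=l[int(p[1]),int(p[0])];cn=max(cv2.findContours((l==i).astype(np.uint8),0,2)[0],key=cv2.contourArea)
print(cv2.approxPolyDP(cv2.convexHull(cn),3,True)[:,0].tolist())
go(.5606,-.1523,.060,123.6)
E
```

```text
[325.44794316 244.82322769]
[392.4 116.9] [ 362   93   61   51 2261]
[323.2 235.2] [ 303  204   42   63 2077]
[269.4 333.9] [ 248  299   42   69 2220]
[[325, 204], [340, 214], [344, 242], [342, 257], [322, 266], [303, 255], [306, 212]]
t 13.08 tcp [ 0.5583 -0.1523  0.1319] yaw 123.4 tilt [-0.011  0.036] j6 0.70 F [ 0.   0.  -0.1] w 0.0857 g 0.0 -> dx dy dz [-3.8  1.2 71.8] twist -0.2
```

The outline agrees with the prediction within 2 px (323,244 against 325,245) and its flats are square to the fingers. Descend and grip.

>>> {"fn": "carry_out", "kwargs": {
  "plan": [
    {"dx": -1, "dy": 0.5, "dz": 20, "twist": 0, "fingers": -1},
    {"dx": -2, "dy": 0.5, "dz": 40, "twist": 0, "fingers": -1},
    {"dx": -2.5, "dy": 0.5, "dz": 58, "twist": 0, "fingers": -1},
    {"dx": -3, "dy": 0.5, "dz": 71, "twist": 0, "fingers": -1},
    {"dx": -3, "dy": 0.5, "dz": 71, "twist": 0, "fingers": -1}
  ]
}}

```text
clock: 13.5
eef_pos: [0.5582, -0.1502, 0.0589]
tool_rot: [0.473, 0.881, 0.013, -0.015]
ft_force: [-0.2, -0.4, -0.7]
grip_width: 0.0857
grasp_force: 0.0
```

>>> {"fn": "carry_out", "kwargs": {
  "plan": [
    {"fingers": 1, "dx": 0, "dy": 0, "dz": 0, "twist": 0},
    {"fingers": 1, "dx": 0, "dy": 0, "dz": 0, "twist": 0},
    {"fingers": 1, "dx": 0, "dy": 0, "dz": 0, "twist": 0},
    {"fingers": 1, "dx": 0, "dy": 0, "dz": 0, "twist": 0},
    {"fingers": 1, "dx": 0, "dy": 0, "dz": 0, "twist": 0}
  ]
}}

```text
clock: 13.92
eef_pos: [0.5618, -0.1521, 0.0635]
tool_rot: [0.473, 0.881, 0.014, -0.01]
ft_force: [-0.5, -0.2, -0.3]
grip_width: 0.0255
grasp_force: 0.8
```

>>> {"fn": "carry_out", "kwargs": {
  "plan": [
    {"fingers": 1, "dx": 0, "dy": 0, "dz": 0, "twist": 0},
    {"fingers": 1, "dx": 0, "dy": 0, "dz": 0, "twist": 0},
    {"fingers": 1, "dx": 0, "dy": 0, "dz": 0, "twist": 0},
    {"fingers": 1, "dx": 0, "dy": 0, "dz": 0, "twist": 0},
    {"fingers": 1, "dx": 0, "dy": 0, "dz": 0, "twist": 0}
  ]
}}

```text
clock: 14.33
eef_pos: [0.5617, -0.1521, 0.0637]
tool_rot: [0.473, 0.881, 0.014, -0.011]
ft_force: [-1.0, 1.3, 6.4]
grip_width: 0.0232
grasp_force: 59.3
```

```bash
python3 -c "
from h import *
go(.4765,.190,.18,116.2)"
```

```text
t 14.33 tcp [ 0.5617 -0.1521  0.0637] yaw 123.6 tilt [-0.006  0.034] j6 0.70 F [-1.   1.3  6.4] w 0.0232 g 59.3 -> dx dy dz [ 335.7  119.6 -104.1] twist 7.4
```

>>> {"fn": "carry_out", "kwargs": {
  "plan": [
    {"dx": 0.6, "dy": 0.2, "dz": -20, "twist": 0, "fingers": 1},
    {"dx": 1.6, "dy": 0.4, "dz": -50, "twist": 0, "fingers": 1},
    {"dx": 2.6, "dy": 0.8, "dz": -80, "twist": 0, "fingers": 1},
    {"dx": 10, "dy": 3, "dz": -105, "twist": 1, "fingers": 1},
    {"dx": 40, "dy": 14, "dz": -114, "twist": 2, "fingers": 1}
  ]
}}

```text
clock: 14.75
eef_pos: [0.5543, -0.1186, 0.1815]
tool_rot: [0.491, 0.871, 0.013, -0.007]
ft_force: [1.6, 1.5, -1.6]
grip_width: 0.0228
grasp_force: 59.4
```

>>> {"fn": "carry_out", "kwargs": {
  "plan": [
    {"dx": 36, "dy": 11, "dz": 0, "twist": 1, "fingers": 1},
    {"dx": 72, "dy": 22, "dz": 0, "twist": 2, "fingers": 1},
    {"dx": 108, "dy": 33, "dz": 0, "twist": 3, "fingers": 1},
    {"dx": 144, "dy": 44, "dz": 1, "twist": 4, "fingers": 1},
    {"dx": 178, "dy": 55, "dz": 2, "twist": 5.4, "fingers": 1}
  ]
}}

```text
clock: 15.17
eef_pos: [0.504, 0.0671, 0.1821]
tool_rot: [0.529, 0.848, 0.013, -0.013]
ft_force: [0.7, 0.8, -2.2]
grip_width: 0.023
grasp_force: 59.3
```

```bash
python3 -c "
from h import *
go(.4765,.190,.145,116.2)"
```

```text
t 15.17 tcp [0.504  0.0671 0.1821] yaw 116.1 tilt [-0.008  0.035] j6 1.23 F [ 0.7  0.8 -2.2] w 0.0230 g 59.3 -> dx dy dz [121.1  29.   41.5] twist -0.1
```

>>> {"fn": "carry_out", "kwargs": {
  "plan": [
    {"dx": 38, "dy": 9, "dz": 2, "twist": 0, "fingers": 1},
    {"dx": 76, "dy": 18, "dz": 6, "twist": 0, "fingers": 1},
    {"dx": 112, "dy": 27, "dz": 14, "twist": 0, "fingers": 1},
    {"dx": 121, "dy": 29, "dz": 30, "twist": 0, "fingers": 1},
    {"dx": 121, "dy": 29, "dz": 36, "twist": 0, "fingers": 1}
  ]
}}

```text
clock: 15.58
eef_pos: [0.4757, 0.1906, 0.1489]
tool_rot: [0.527, 0.85, 0.012, -0.013]
ft_force: [-0.7, -0.9, -2.9]
grip_width: 0.0231
grasp_force: 59.2
```

>>> {"fn": "carry_out", "kwargs": {
  "plan": [
    {"dx": -0.2, "dy": 0, "dz": 5, "twist": 0, "fingers": 1},
    {"dx": -0.4, "dy": 0, "dz": 10, "twist": 0, "fingers": 1},
    {"dx": -0.4, "dy": 0, "dz": 11, "twist": 0, "fingers": 1},
    {"dx": -0.4, "dy": 0, "dz": 11, "twist": 0, "fingers": 1},
    {"dx": -0.4, "dy": 0, "dz": 11, "twist": 0, "fingers": 1}
  ]
}}

```text
clock: 16.0
eef_pos: [0.4785, 0.1872, 0.1403]
tool_rot: [0.53, 0.848, 0.013, -0.012]
ft_force: [-0.4, 0.2, -2.7]
grip_width: 0.0231
grasp_force: 59.2
```

```bash
python3 -c "
from h import *
go(.4765,.190,.1297,116.2)"
```

```text
t 16.00 tcp [0.4785 0.1872 0.1403] yaw 116.0 tilt [-0.007  0.035] j6 1.47 F [-0.4  0.2 -2.7] w 0.0231 g 59.2 -> dx dy dz [ 3.  -0.6 10.7] twist -0.2
```

Correct the settled offset, then ease down, starting just above where the last one stopped.

>>> {"fn": "carry_out", "kwargs": {
  "plan": [
    {"dx": 3.2, "dy": -0.6, "dz": 3, "twist": 0, "fingers": 1},
    {"dx": 3.2, "dy": -0.6, "dz": 6, "twist": 0, "fingers": 1},
    {"dx": 3.2, "dy": -0.6, "dz": 8, "twist": 0, "fingers": 1},
    {"dx": 3.2, "dy": -0.6, "dz": 9, "twist": 0, "fingers": 1},
    {"dx": 3.2, "dy": -0.6, "dz": 9.5, "twist": 0, "fingers": 1}
  ]
}}

```text
clock: 16.42
eef_pos: [0.4756, 0.191, 0.1303]
tool_rot: [0.529, 0.849, 0.013, -0.012]
ft_force: [0.7, 0.1, -2.8]
grip_width: 0.0231
grasp_force: 59.3
```

>>> {"fn": "carry_out", "kwargs": {
  "plan": [
    {"dx": 0, "dy": 0, "dz": 0.8, "twist": 0, "fingers": 1},
    {"dx": 0, "dy": 0, "dz": 1.6, "twist": 0, "fingers": 1},
    {"dx": 0, "dy": 0, "dz": 2.4, "twist": 0, "fingers": 1},
    {"dx": 0, "dy": 0, "dz": 3.2, "twist": 0, "fingers": 1},
    {"dx": 0, "dy": 0, "dz": 4, "twist": 0, "fingers": 1}
  ]
}}

```text
clock: 16.83
eef_pos: [0.4758, 0.1913, 0.1265]
tool_rot: [0.529, 0.849, 0.013, -0.012]
ft_force: [0.9, -0.5, -2.6]
grip_width: 0.0233
grasp_force: 59.2
```

```bash
python3 -c "
from h import *
go(.4765,.190,.1137,116.2)"
```

```text
t 16.83 tcp [0.4758 0.1913 0.1265] yaw 116.2 tilt [-0.007  0.035] j6 1.48 F [ 0.9 -0.5 -2.6] w 0.0233 g 59.2 -> dx dy dz [-1.9 -0.1 12.8] twist -0.0
```

Mouth at 73 mm, already past the earlier stop, with no force. Keep going gently.

>>> {"fn": "carry_out", "kwargs": {
  "plan": [
    {"dx": -0.3, "dy": 0, "dz": 1, "twist": 0, "fingers": 1},
    {"dx": -0.6, "dy": 0, "dz": 2, "twist": 0, "fingers": 1},
    {"dx": -0.8, "dy": 0, "dz": 3, "twist": 0, "fingers": 1},
    {"dx": -0.8, "dy": 0, "dz": 4, "twist": 0, "fingers": 1},
    {"dx": -0.8, "dy": 0, "dz": 5, "twist": 0, "fingers": 1}
  ]
}}

```text
clock: 17.25
eef_pos: [0.4762, 0.1907, 0.1214]
tool_rot: [0.529, 0.849, 0.013, -0.012]
ft_force: [0.8, -0.0, -2.3]
grip_width: 0.0234
grasp_force: 59.2
```

```bash
python3 -c "
from h import *
go(.4765,.190,.1137,116.2)"
```

```text
t 17.25 tcp [0.4762 0.1907 0.1214] yaw 116.2 tilt [-0.007  0.035] j6 1.47 F [ 0.8 -0.  -2.3] w 0.0234 g 59.2 -> dx dy dz [-1.  -0.   7.7] twist -0.0
```

It is sliding over the nut. Finish the seating.

>>> {"fn": "carry_out", "kwargs": {
  "plan": [
    {"dx": -0.2, "dy": 0, "dz": 1.2, "twist": 0, "fingers": 1},
    {"dx": -0.3, "dy": 0, "dz": 2.4, "twist": 0, "fingers": 1},
    {"dx": -0.4, "dy": 0, "dz": 3.6, "twist": 0, "fingers": 1},
    {"dx": -0.4, "dy": 0, "dz": 4.8, "twist": 0, "fingers": 1},
    {"dx": -0.4, "dy": 0, "dz": 5.5, "twist": 0, "fingers": 1}
  ]
}}

```text
clock: 17.67
eef_pos: [0.4762, 0.1905, 0.1158]
tool_rot: [0.529, 0.849, 0.013, -0.012]
ft_force: [0.2, 0.7, -0.9]
grip_width: 0.0231
grasp_force: 59.2
```

>>> {"fn": "carry_out", "kwargs": {
  "plan": [
    {"dx": 0, "dy": 0, "dz": 0.5, "twist": 0, "fingers": 1},
    {"dx": 0, "dy": 0, "dz": 1, "twist": 0, "fingers": 1},
    {"dx": 0, "dy": 0, "dz": 1.5, "twist": 0, "fingers": 1},
    {"dx": 0, "dy": 0, "dz": 2, "twist": 0, "fingers": 1},
    {"dx": 0, "dy": 0, "dz": 2.5, "twist": 0, "fingers": 1}
  ]
}}

```text
clock: 18.08
eef_pos: [0.4763, 0.1906, 0.1137]
tool_rot: [0.529, 0.849, 0.013, -0.012]
ft_force: [-1.6, -0.3, 2.5]
grip_width: 0.0233
grasp_force: 59.9
```

```bash
python3 -c "
from h import *
go(.4765,.190,.1137,116.2)"
```

```text
t 18.08 tcp [0.4763 0.1906 0.1137] yaw 116.2 tilt [-0.007  0.035] j6 1.47 F [-1.6 -0.3  2.5] w 0.0233 g 59.9 -> dx dy dz [-0.7 -0.1 -0. ] twist -0.0
```

Contact came at exactly the seated height (TCP 0.1137, mouth at 60 mm). One last picture to check.

```bash
python3 - <<'E'
from h import *
S,T=cam('side'),cam('top');W=cam('wrist')
a=cv2.resize(S['image'][120:325,205:400],None,fx=2,fy=2,interpolation=2);b=W['image'][120:400,140:500]
b=cv2.resize(b,(400,410));cv2.imwrite('pics/end.png',np.hstack([a,b])[:,:,::-1]);go(.4765,.190,.1137,116.2)
E
```

```text
t 18.23 tcp [0.4763 0.1906 0.1137] yaw 116.2 tilt [-0.007  0.035] j6 1.47 F [-0.4  0.2 -0. ] w 0.0233 g 59.7 -> dx dy dz [-0.6 -0.  -0. ] twist -0.0
```

View pics/end.png

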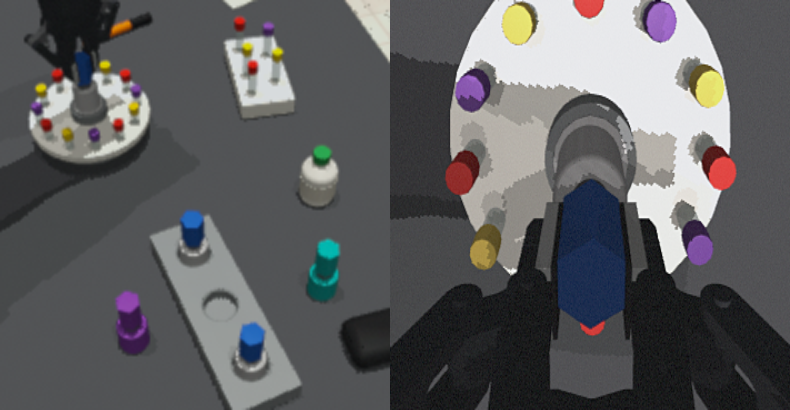

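The picture shows the socket down on the washer at (88,105), covering the nut. The other two stand upright in the rack at (193,235) and (252,345), and the bystanders have not moved.

```bash
python3 -c "
from workcell import job_done
print(job_done())"
```

```text
the job is handed in; nothing more can be done
None
```

The job is handed in: the middle socket fits, and it is seated on the nut with its mouth on the washer and still gripped; the first one I tried is back upright in its hole and the third was never moved.

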